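Snap the parts case onto the bench ring and tug it

TASK

Hitch the red parts case to the bench anchor so that it cannot wander off: slide it along the bench, without lifting it, until its snap hook goes over the near leg of the anchor's yellow ring and the sprung gate flicks shut behind the leg. Then prove the catch: pull the case straight back for half a second, so that the shut gate tugs on the leg with about 14 N. Go gently, with never more than 22 N on the ring, leave the piston, jar and gear alone, and let go of everything.

Things in the scene. Friction and masses are not known exactly. Their poses are not given: they have to be found in the camera images.
- case_center (a point): centre, 28 mm up, of the loose closed case (red, black lid): 120 mm long (x), 120 wide (y), 56 high, 0.5 to 1 kg, too wide to grip: push it. +x points forward to the nose with the snap hook (lips end 156 mm ahead of here); flat rear face at x = -60 mm, front at +60 (free to pull on from y = 30 to 60 mm on both sides of the hook), sides at y = +-60
- throat (a point): point inside the level steel hook, 112 mm ahead of the case's centre, 45 mm up; axes as the case's. The hook is 31 mm wide inside, its back 13 mm behind here. Mouth at x = +30 mm, 24 mm wide (y -13 to +11), its lips flaring to 39 mm of free width at x = +38. A leg that has just snapped in has its axis at x = -8 (bottomed) to about +5; pulled against the shut gate, at about +14 to +20
- gate (a joint): sprung gate (yellow bar, 30 mm) across the hook's mouth, hinged 30 mm ahead of the throat point and 17 mm to its -y side; 0 rad = shut against the beak on the +y side, up to 1.15 rad as it swings inward, towards the case. The leg must push it 0.7 to 0.9 rad open, with 3 to 8 N, before it slips past the tip and the gate springs back to 0. It does not open outward
- near_leg (a point): axis of the near leg of the anchor's yellow ring, 45 mm above the bench (the hook's height): an upright round bar 10 mm thick. The ring is an arch that stands roughly edge-on to the case (come in within some 30 degrees of its plane), 74 mm high; its two upright legs are 64 mm apart. +x points from this leg to the far leg
- anchor: fixed anchor: a grey steel flange 120 mm across and 12 mm high, bolted to the bench, that carries the ring upright on its top; origin at the centre of its underside, midway between the ring's legs, +x towards the far leg. It does not give
- piston: bystander: aluminium piston, 81 mm across, 56 mm high, standing; origin at the centre of its underside
- jar: bystander: blue jar with a black cap, 66 mm across, 70 mm high; origin at the centre of its underside
- gear: bystander: steel timing gear lying flat, 84 mm across, 23 mm high; origin at the centre of its underside
- case: the same case; origin at the centre of its underside, axes as above. Sliding it on the bench takes 1 to 5 N by itself
Things that resemble listed ones, but are neither listed nor needed, are in the scene too. What is meant by the case is not brown, and is the smaller of those in its own colour.

How it is judged:
On the way, in this order (a step that is already met when the one before it is completed fails the run):
1. the ring's near leg is in the hook's mouth and pushes the gate open (value of joint gate above 0.4 rad and horizontal distance between near_leg and throat below 0.035 m), for 0.02 s.
2. the gate has flicked shut with the leg inside the hook (value of joint gate below 0.1 rad and x of near_leg in the frame of throat between -0.013 and 0.024 m and y of near_leg in the frame of throat between -0.0155 and 0.0155 m), for 0.05 s.
3. the case is pulled back so that the shut gate tugs on the leg with over 9 N (value of joint gate below 0.1 rad and x of near_leg in the frame of throat between 0.008 and 0.024 m and contact force between case and anchor above 9 N), for 0.3 s.
At the end, for the whole second after the job is handed in: The ring's near leg is inside the hook (13 mm behind to 24 mm ahead of the throat point, 15.5 mm to either side), the gate shut (under 0.1 rad), the case at rest and flat on the bench (tilt under 0.06 rad) (all of step 2 and angle between case_center's own z axis and vertical below 0.06 rad and height (world z) of case_center below 0.034 m and linear speed of case below 0.01 m/s); the robot touches nothing.
It fails at once if the case is lifted or tipped off the bench (height (world z) of case_center above 0.045 m or angle between case_center's own z axis and vertical above 0.2 rad).
It fails at once if the ring is loaded with more than 22 N (contact force between case and anchor above 22 N).
It fails at once if the piston, the jar or the gear is moved more than 20 mm (distance of any of piston, jar, gear from where it was at the start of the episode above 0.02 m).
It also fails if it takes over 72 s, if anything falls off the work surface, if the arm or the gripper's body presses on something with over 40 N, if the wrist force passes 120 N, or if a joint passes its speed limit or range.

ROBOT

A 6-joint arm with a two-finger parallel gripper is mounted at the origin on the work surface. World frame = base frame: x ahead of the robot, y to its left, z up, the work surface at z = 0. Lengths are in m, angles in rad, forces in N, time in s.
With the tool pointing down it reaches from about 0.35 to 0.775 m from the base axis. Payload 7.3 kg.
Tool frame: the origin (TCP) lies between the finger pads; the fingertips stand 17 mm ahead of it and the grasp point (between the pads) lies 2 mm behind it; z points along the fingers, y is the direction in which the jaws open and shut (so a half turn about z gives the same grasp; the last joint's range is limited). The gripper opens to 92 mm and grips with 3 to 60 N. Pads are 19 mm wide; open, the fingers measure 130 mm over their backs; the gripper's body (75 mm by 190 mm) begins 47 mm behind the grasp point.
Start: joints at [1.192, 0.342, 1.524, -0, 1.275, -0.146], TCP at [0.121, 0.511, 0.244] pointing down, gripper open.
Joint ranges: [-2.53, 2.53], [-0.77, 2.02], [0.04, 2.7], [-1, 4.14], [0.28, 2.66], [-3.11, 3.11]. Speed limits (rad/s): [2.57, 2.57, 3.14, 3.14, 3.14, 3.14].

INTERFACE

Orientations are given as [roll, pitch, yaw] about the fixed x, y, z axes, in that order (R = Rz(yaw) Ry(pitch) Rx(roll)).
In Python, from cell import sensors, vision, hand_in gives the robot as it stands.
- The arm moves only by the tool step_arm, never from a script. Its argument "series" is a list of rows, each a list of 5 numbers: the opening, from 0 (shut) to 1 (fully open), then the shift along the world's x, y, z each as a share of 25 mm, from -1 to 1, then the turn about the world's z as a share of 0.08 rad, from -1 to 1. A call has 1 to 12 rows; each row shifts and turns the commanded pose from where the row before left it; what a row does not reach is not made up. A row lasts 1/10 s, in which the tool goes at most 50 mm and 8.59 degrees, less where a joint would pass 70% of its speed; a pose out of reach is approached as far as the arm can. A call with a number of a shift or a turn outside -1 to 1 is refused whole. A call with a gripper value outside its range is refused whole. The fingers move at their own pace and stop on an object; "squeeze" is the grip in N (left out, the last holds). Time passes only in rows, so rows that do not move let the fingers close. It gives the time, the measured TCP pose, the force and the opening at its end, in the units of the state.
- sensors.observe(): the state, without advancing time (a new reading comes with each control period).
- vision.read_camera(name): name is "scene" or "top"; returns a dict with "pixels" (400x640x3 uint8, blue, green, red), "range_z" (400x640 float32, m along the optical axis (not along the pixel's ray), 0 where there is no reading), "camera_matrix" (3x3 intrinsics, pixels), "pose" (4x4, takes a point from camera to world coordinates). Camera axes: x right, y down, z forward; pixel columns grow to the right and rows downward; lengths in m; the calibration is good to about 2 mm. A picture is of the moment at which its call begins.
- hand_in(): hands the job in, once; it reports no verdict.
The state is a dict: "time": time; "qpos": joint angles; "qvel": joint speeds; "joint_efforts": joint torques, N m; "tool_pos": TCP position; "tool_rot": TCP orientation; "contact_force": force on the tool from outside, world axes, zero at the start; "torque": the same for the moment, N m; "opening": finger opening in m.
Only numpy, scipy, OpenCV 4.12 (cv2) and the standard library are available. Lean on these libraries where they do the work, as an engineer would, in place of code of your own. Each camera call takes 0.05 s, during which the arm holds its last target.

## Working session

There is one attempt and no reset: what is moved stays moved. The work goes in short steps, Python scripts to look and compute and a tool call to move; the robot and the scene stay as the last step left them, time stands still between calls to the robot, and variables do not carry over. Pictures are saved under pics/ and viewed, and the job is handed in when it is done.

Besides the shell and the picture viewer there is one more tool, called after "Request:" as a command line: name --pt "numbers of a row" for each row, then --argument value for the rest. step_arm: Moves the arm, as the interface text tells. Its arguments: {"type":"object","properties":{"series":{"type":"array","items":{"type":"array","items":{"type":"number","minimum":-1,"maximum":1}}},"squeeze":{"type":"number"}},"required":["series"]}

```bash
mkdir -p pics; ls
python3 - <<'E'
from cell import sensors, vision
import cv2, numpy as np
for n in ("top","scene"):
    d=vision.read_camera(n); cv2.imwrite(f"pics/{n}0.png",d["pixels"]); np.savez(f"{n}0.npz",**d)
    print(n,d["camera_matrix"].round(1).tolist(),d["pose"].round(4).tolist())
s=sensors.observe(); print(s)
E
```

```text
pics
top [[518.4, 0.0, 314.2], [0.0, 518.4, 202.2], [0.0, 0.0, 1.0]] [[0.0208, -0.9976, 0.0666, 0.4256], [-0.9998, -0.0202, 0.0086, 0.0204], [-0.0072, -0.0668, -0.9977, 1.2911], [0.0, 0.0, 0.0, 1.0]]
scene [[456.4, 0.0, 324.1], [0.0, 456.4, 200.2], [0.0, 0.0, 1.0]] [[0.336, 0.6094, -0.7182, 1.3188], [0.9418, -0.2235, 0.251, -0.2352], [-0.0076, -0.7607, -0.649, 0.8046], [0.0, 0.0, 0.0, 1.0]]
{'time': 0.1, 'qpos': array([ 1.19201260e+00,  3.42618022e-01,  1.52489217e+00,  3.46798327e-06,
        1.27539941e+00, -1.46005188e-01]), 'qvel': array([ 0.00209835, -0.0009903 , -0.00158661,  0.0007731 , -0.00122344,
       -0.00123441]), 'joint_efforts': array([ 7.71225568e-04, -4.32000017e+01, -2.44692868e+01,  7.18236063e-02,
        5.26276231e-02, -3.28504063e-05]), 'tool_pos': array([0.12096571, 0.51053765, 0.24314286]), 'tool_rot': array([-3.14029020e+00, -1.94879573e-04,  2.90881298e+00]), 'contact_force': array([ 0.82079927, -0.41231985, -0.06611808]), 'torque': array([0.01472744, 0.02755801, 0.03211561]), 'opening': 0.09188266725581125}
```

View pics/top0.png

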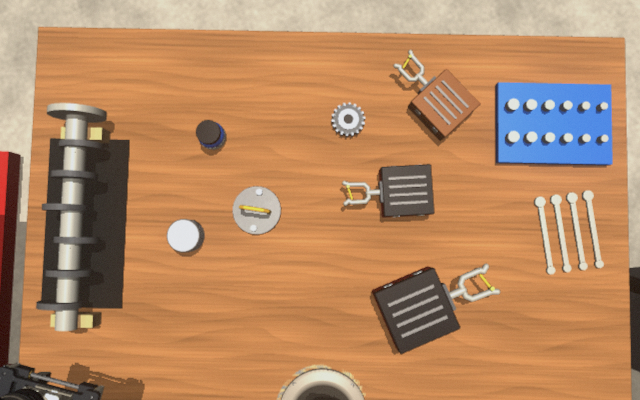

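View pics/scene0.png

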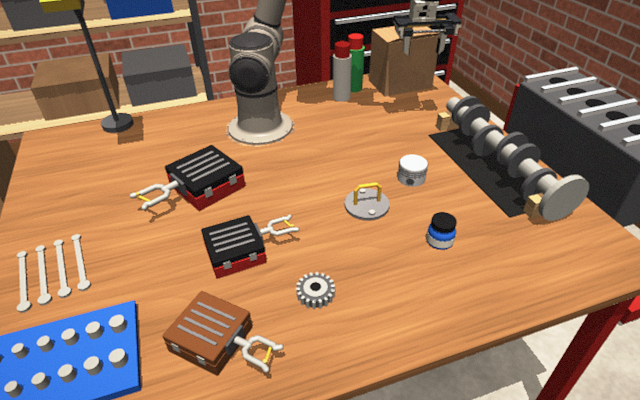

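Case candidates in the top picture are brown at (444,104), small black lid with red body at (407,190), and large black lid with red body at (416,308). The brown one is ruled out and the smaller red one is wanted, so I choose (407,190). I'll check it in a close crop.

```bash
cat > h.py <<'E'
import numpy as np, cv2
def load(n): return dict(np.load(n))
def cloud(d):
    K=d["camera_matrix"];P=d["pose"];z=d["range_z"]
    v,u=np.mgrid[0:z.shape[0],0:z.shape[1]]
    c=np.stack([(u-K[0,2])/K[0,0]*z,(v-K[1,2])/K[1,1]*z,z],-1)
    w=c@P[:3,:3].T+P[:3,3]; w[z==0]=np.nan
    return w
def ray(d,u,v,h):
    K=d["camera_matrix"];P=d["pose"]
    r=P[:3,:3]@np.array([(u-K[0,2])/K[0,0],(v-K[1,2])/K[1,1],1]); o=P[:3,3]
    return o+r*(h-o[2])/r[2]
E
python3 - <<'E'
from h import *
d=load("top0.npz"); im=d["pixels"]
a=cv2.resize(im[140:250,220:450],None,fx=3.4,fy=3.4,interpolation=cv2.INTER_CUBIC); 
cv2.imwrite("pics/crop_top.png",a)
e=load("scene0.npz")["pixels"]; cv2.imwrite("pics/crop_sc.png",cv2.resize(e[150:310,190:460],None,fx=2.9,fy=2.9,interpolation=cv2.INTER_CUBIC))
E
```

```text
(no output)
```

View pics/crop_top.png

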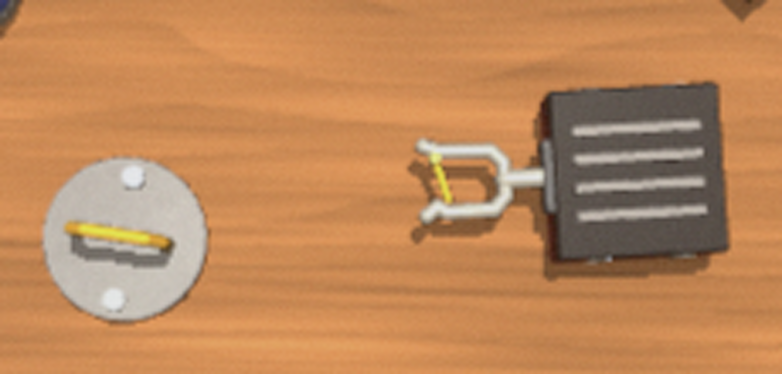

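View pics/crop_sc.png

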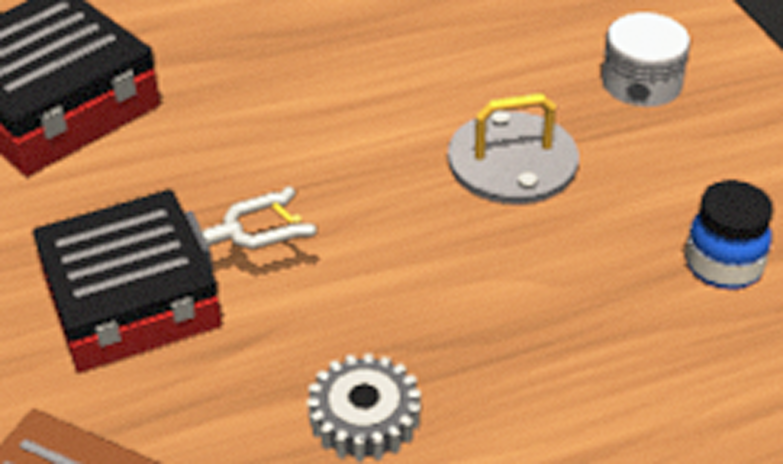

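The crop shows the chosen case with a red body and black lid. Its hook points left at the anchor ring, and the gate is hinged on the upper (+x world) side. Next I measure.

```bash
cat > meas.py <<'E'
from h import *
def case(d, w, box):
    # lid top by depth (z>0.05), in a pixel box
    m=np.zeros(w.shape[:2],bool); x0,y0,x1,y1=box; m[y0:y1,x0:x1]=1
    z=w[...,2]
    lid=m&(z>0.051)&(z<0.064)
    lid=cv2.morphologyEx(lid.astype(np.uint8),cv2.MORPH_OPEN,np.ones((7,7)))
    n,l,s,c=cv2.connectedComponentsWithStats(lid); k=1+np.argmax(s[1:,4]); lid=l==k
    # pixel centres -> metric
    v,u=np.nonzero(lid)
    pts=np.array([ray(d,a,b,0.056)[:2] for a,b in zip(u,v)])
    r=cv2.minAreaRect((pts*1000).astype(np.float32))
    return r,w[lid][:,2].mean(),pts.mean(0)
def ring(d,w,box,hsvlo=(18,90,90),hsvhi=(35,255,255)):
    hsv=cv2.cvtColor(d["pixels"],cv2.COLOR_BGR2HSV); m=cv2.inRange(hsv,hsvlo,hsvhi)>0
    mm=np.zeros_like(m);x0,y0,x1,y1=box;mm[y0:y1,x0:x1]=1
    return m&mm
E
python3 - <<'E'
from meas import *
d=load("top0.npz"); w=cloud(d)
print(case(d,w,(340,150,450,230)))
m=ring(d,w,(225,180,285,240)); p=w[m]; print(m.sum(),np.nanmin(p,0),np.nanmax(p,0))
t=m&(w[...,2]>0.06); v,u=np.nonzero(t); P=np.array([ray(d,a,b,0.070)[:2] for a,b in zip(u,v)])
print("ring top",P.mean(0),cv2.minAreaRect((P*1000).astype(np.float32)), cv2.fitLine((P).astype(np.float32),cv2.DIST_L2,0,.01,.01).ravel())
# flange
fl=(abs(w[...,2]-0.012)<0.004); 
hsv=cv2.cvtColor(d["pixels"],cv2.COLOR_BGR2HSV); fl=(hsv[...,1]<60); fl[:, :225]=0; fl[:,290:]=0; fl[:175]=0; fl[245:]=0
v,u=np.nonzero(fl); P=np.array([ray(d,a,b,0.012)[:2] for a,b in zip(u,v)]); print("flange",cv2.minEnclosingCircle((P*1000).astype(np.float32)))
# hook pixels
hk=(w[...,2]>0.03)&(w[...,2]<0.06); hk[:, :338]=0; hk[:,381:]=0; hk[:170]=0; hk[215:]=0
v,u=np.nonzero(hk); P=np.array([ray(d,a,b,0.045)[:2] for a,b in zip(u,v)]);print("hook",len(P),cv2.minAreaRect((P*1000).astype(np.float32)),w[hk][:,2].mean())
# scene
e=load("scene0.npz"); we=cloud(e)
m=ring(e,we,(340,175,395,215)); v,u=np.nonzero(m)
for vv in range(v.min(),v.max()+1):
    us=u[v==vv]; print(vv,us.min(),us.max(),len(us), [we[vv,us.min()].round(4),we[vv,us.max()].round(4)])
E
```

```text
(((541.4676513671875, -188.51193237304688), (119.25703430175781, 121.9537124633789), 2.9124391078948975), np.float64(0.056563977036515514), array([ 0.54382045, -0.19261794]))
124 [0.47977176 0.13700502 0.01194887] [0.50035418 0.21446131 0.08023138]
ring top [0.48884424 0.17174496] ((488.954345703125, 172.33837890625), (71.94254302978516, 8.975052833557129), 82.43157196044922) [0.12958162 0.99156874 0.48884425 0.17174496]
flange ((489.1343688964844, 174.16709899902344), 59.42591857910156)
hook 420 ((546.2054443359375, -83.58033752441406), (77.78353118896484, 94.30062866210938), 6.154726982116699) 0.049682059130414166
182 372 377 6 [array([0.4014, 0.2302, 0.0009]), array([0.406 , 0.2437, 0.0006])]
183 365 377 13 [array([3.980e-01, 2.101e-01, 3.000e-04]), array([0.4934, 0.1981, 0.0743])]
184 359 379 21 [array([ 0.3935,  0.1937, -0.0023]), array([0.4929, 0.2044, 0.0689])]
185 358 380 23 [array([0.4015, 0.187 , 0.002 ]), array([0.4952, 0.2063, 0.0668])]
186 357 381 20 [array([ 0.4012,  0.1842, -0.0011]), array([0.4933, 0.2106, 0.0608])]
187 356 380 12 [array([0.4068, 0.1787, 0.0011]), arr
[... 709 characters left out ...]
, 0.1384, 0.042 ]), array([0.498 , 0.2049, 0.0323])]
197 354 379 6 [array([0.483 , 0.1398, 0.0358]), array([0.4972, 0.2056, 0.0279])]
198 354 379 6 [array([0.4862, 0.1385, 0.0353]), array([0.4972, 0.2059, 0.0244])]
199 354 379 7 [array([0.4879, 0.1379, 0.0334]), array([0.4972, 0.2061, 0.0209])]
200 354 379 7 [array([0.4854, 0.1392, 0.0276]), array([0.4977, 0.2061, 0.0178])]
201 354 356 3 [array([0.4863, 0.1389, 0.025 ]), array([0.4891, 0.1433, 0.026 ])]
202 354 356 3 [array([0.4868, 0.1388, 0.0219]), array([0.4923, 0.142 , 0.0254])]
203 354 356 3 [array([0.4873, 0.1387, 0.0189]), array([0.4879, 0.1442, 0.0178])]
204 354 356 3 [array([0.487 , 0.139 , 0.0151]), array([0.4925, 0.1422, 0.0186])]
```

Run:
```python
from meas import *
d=load("top0.npz"); w=cloud(d)
hs=cv2.cvtColor(d["pixels"],cv2.COLOR_BGR2HSV)
# hook: pale, low saturation
hk=(hs[...,1]<70)&(hs[...,2]>140); b=np.zeros_like(hk); b[178:212,338:374]=1; hk&=b
v,u=np.nonzero(hk); P=np.array([ray(d,a,c,0.047)[:2] for a,c in zip(u,v)]);print("hook",len(P),cv2.minAreaRect((P*1000).astype(np.float32)))
for a,c in ((374.4,192.4),(345.9,192.9)): print(ray(d,a,c,0.045).round(4))
# heading by grille lines
g=(hs[...,2]>120)&(hs[...,1]<60); b[:]=0; b[168:212,385:432]=1; g&=b
n,l,s,c=cv2.connectedComponentsWithStats(g.astype(np.uint8))
for k in range(1,n):
    if s[k,4]>40:
        v,u=np.nonzero(l==k); P=np.array([ray(d,a,e,0.056)[:2] for a,e in zip(u,v)],np.float32)
        f=cv2.fitLine(P,cv2.DIST_L2,0,.01,.01).ravel(); print(s[k,4],f, np.degrees(np.arctan2(f[1],f[0])))
for nm,(x0,y0,x1,y1) in dict(brown=(390,45,485,142),big=(370,262,500,355),gear=(328,98,368,140)).items():
    q=w[y0:y1,x0:x1].reshape(-1,3); q=q[q[:,2]>0.015]; print(nm,np.percentile(q,[1,99],axis=0).round(3).tolist())
```

```text
hook 265 ((534.5721435546875, -74.47109985351562), (58.118656158447266, 71.3818588256836), 3.826465129852295)
[ 0.5353 -0.1135  0.045 ]
[ 0.5327 -0.0449  0.045 ]
125 [ 0.07549138 -0.9971464   0.57283986 -0.18936187] -85.67054
121 [ 0.07477648 -0.9972003   0.5526549  -0.19025841] -85.71162
118 [ 0.07507259 -0.9971781   0.53270864 -0.1911505 ] -85.6946
125 [ 0.07991493 -0.9968017   0.5128541  -0.19364677] -85.41632
brown [[0.679, -0.352, 0.022], [0.869, -0.17, 0.062]]
big [[0.172, -0.387, 0.028], [0.358, -0.123, 0.078]]
gear [[0.679, -0.087, 0.016], [0.756, -0.011, 0.029]]
```

Case centre is about (0.5425, -0.190) with heading about 94.4°. The near leg is about (0.4845, 0.141) and the ring heading about 82.5°. My plan is a side push of about 70 mm in -x with a slight clockwise turn, then a push from behind.

Request:
step_arm --pt "0.7 0.73 -1 0 0.4" --pt "0.7 0.73 -1 0 0.4" --pt "0.7 0.73 -1 0 0.4" --pt "0.7 0.73 -1 0 0.4" --pt "0.7 0.73 -1 0 0.4" --pt "0.7 0.73 -1 0 0.4" --pt "0.7 0.73 -1 0 0.4" --pt "0.7 0.73 -1 0 0.4" --pt "0.7 0.73 -1 0 0.4" --pt "0.7 0.73 -1 0 0.3" --pt "0.7 0.73 -1 0 0" --pt "0.7 0.73 -1 0 0"

```text
time: 1.3
tool_pos: [0.3405, 0.2097, 0.2436]
tool_rot: [-3.142, -0.0, -3.062]
contact_force: [0.1, -0.6, -0.5]
opening: 0.0641
```

Request:
step_arm --pt "0.7 0.73 -1 0 0" --pt "0.7 0.73 -1 0 0" --pt "0.7 0.73 -1 0 0" --pt "0.7 0.73 -1 0 0" --pt "0.7 0.73 -1 0 0" --pt "0.7 0.73 -1 0 0" --pt "0.7 0.73 -1 0 0" --pt "0.7 0.73 -1 0 0" --pt "0.7 0.73 -1 0 0" --pt "0.7 0.73 -1 0 0" --pt "0.7 0.73 -1 0 0" --pt "0.7 0.73 -1 0 0"

```text
time: 2.5
tool_pos: [0.5595, -0.0902, 0.2432]
tool_rot: [3.141, -0.001, -3.063]
contact_force: [-0.1, -0.5, 1.0]
opening: 0.0645
```

Request:
step_arm --pt "0.7 0.73 -1 0 0" --pt "0.7 0.73 -1 0 0" --pt "0.7 0.73 -1 0 0" --pt "0.7 0.73 -1 0 0" --pt "0.7 0 0 0 0" --pt "0.7 0 0 0 0"

```text
time: 3.1
tool_pos: [0.6317, -0.1892, 0.2426]
tool_rot: [3.14, -0.002, -3.063]
contact_force: [-0.8, 0.1, -0.5]
opening: 0.0645
```

Request:
step_arm --pt "0.7 0 0 -1 0" --pt "0.7 0 0 -1 0" --pt "0.7 0 0 -1 0" --pt "0.7 0 0 -1 0" --pt "0.7 0 0 -1 0" --pt "0.7 0 0 -1 0" --pt "0.7 0 0 -1 0" --pt "0.7 0 0 -0.7 0" --pt "0.7 0 0 -0.6 0" --pt "0.7 0 0 0 0"

```text
time: 4.1
tool_pos: [0.6306, -0.1877, 0.0343]
tool_rot: [3.139, -0.004, -3.062]
contact_force: [-0.2, -0.5, -0.9]
opening: 0.0643
```

```bash
cat > snap.py <<'E'
import sys
from cell import vision,sensors
from meas import *
n=sys.argv[1]
for c in ("top","scene"):
    d=vision.read_camera(c); np.savez(f"{c}{n}.npz",**d)
    im=d["pixels"]
    if c=="top": cv2.imwrite(f"pics/t{n}.png",cv2.resize(im[130:290,200:460],None,fx=3,fy=3,interpolation=cv2.INTER_CUBIC))
    else: cv2.imwrite(f"pics/s{n}.png",cv2.resize(im[120:310,180:450],None,fx=2.9,fy=2.9,interpolation=cv2.INTER_CUBIC))
s=sensors.observe(); print(s["time"],s["tool_pos"].round(4),s["tool_rot"].round(3),s["contact_force"].round(1))
E
python3 snap.py 1
```

```text
4.2 [ 0.6322 -0.1888  0.0368] [-3.142  0.    -3.062] [ 0.1 -0.3 -0.1]
```

View pics/t1.png

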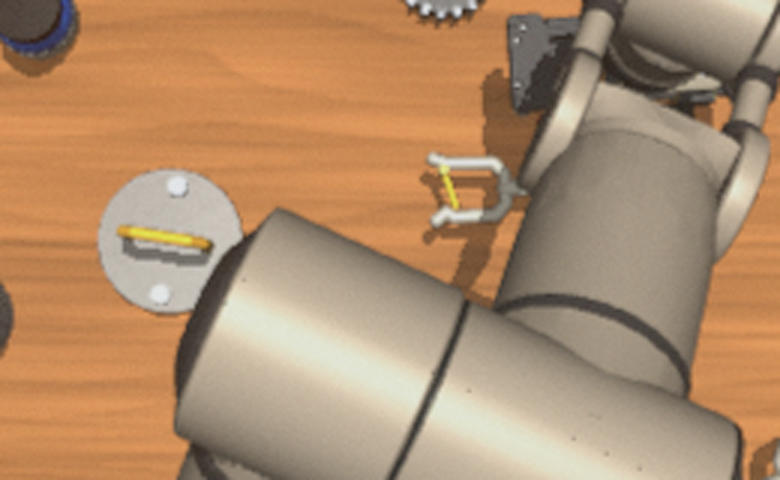

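View pics/s1.png

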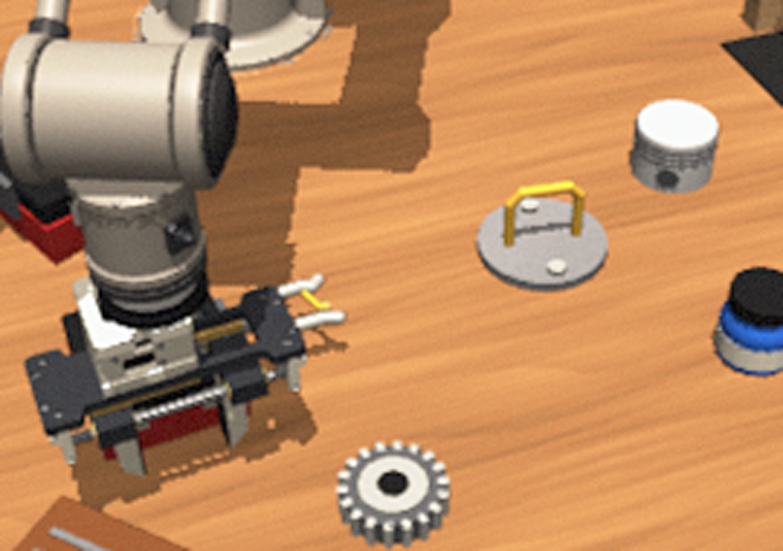

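The fingers are down beside the case's +x side in the scene crop, with the jaw line at about (60-290, 340-460). The case is unmoved. Now the side push.

Request:
step_arm --pt "0.7 -0.3 0 0 0" --pt "0.7 -0.3 0 0 0" --pt "0.7 -0.2 0 0 0" --pt "0.7 -0.2 0 0 0" --pt "0.7 -0.2 0 0 0" --pt "0.7 -0.24 0 0 -0.1" --pt "0.7 -0.24 0 0 -0.15" --pt "0.7 -0.24 0 0 -0.15" --pt "0.7 -0.24 0 0 -0.15"

```text
time: 5.1
tool_pos: [0.5792, -0.1899, 0.0372]
tool_rot: [-3.14, 0.004, -3.107]
contact_force: [6.1, -1.6, -1.6]
opening: 0.0639
```

Request:
step_arm --pt "0.7 -0.24 0 0 -0.15" --pt "0.7 -0.24 0 0 -0.15" --pt "0.7 -0.24 0 0 -0.15" --pt "0.7 -0.24 0 0 -0.15" --pt "0.7 -0.24 0 0 -0.15" --pt "0.7 -0.2 0 0 -0.1" --pt "0.7 0 0 0 0"

```text
time: 5.8
tool_pos: [0.5434, -0.1898, 0.0371]
tool_rot: [-3.141, 0.002, 3.108]
contact_force: [2.1, -0.7, 0.5]
opening: 0.0641
```

```bash
python3 snap.py 2
```

```text
5.9 [ 0.5435 -0.1896  0.0369] [-3.141e+00  1.000e-03  3.109e+00] [ 2.4 -1.4  2.2]
```

View pics/s2.png

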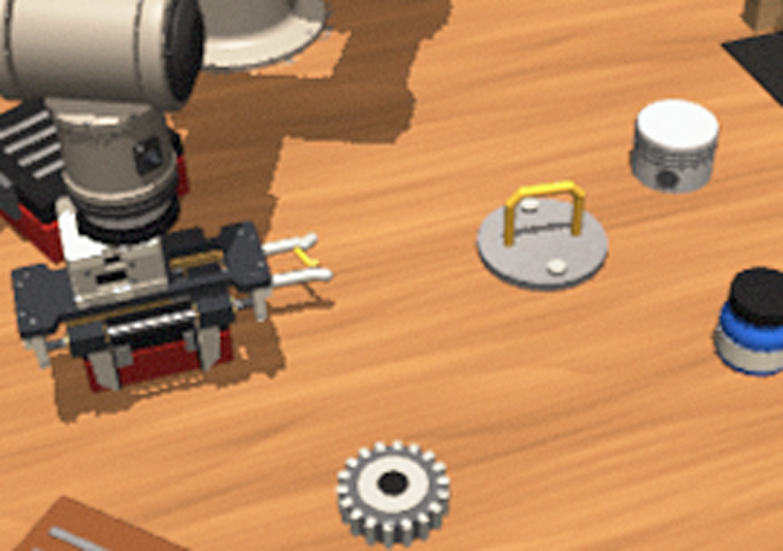

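Request:
step_arm --pt "0.7 0.5 0 0 0" --pt "0.7 0.5 0 0 0" --pt "0.7 0 0 1 0" --pt "0.7 0 0 1 0" --pt "0.7 0 0 1 -0.5" --pt "0.7 0 0 1 -1" --pt "0.7 -0.2 -0.2 0.8 -1" --pt "0.7 -0.2 -0.2 0 -1" --pt "0.7 -0.2 -0.2 0 -1" --pt "0.7 -0.2 -0.2 0 -1" --pt "0.7 -0.2 -0.2 0 -1" --pt "0.7 -0.2 -0.2 0 -1"

```text
time: 7.1
tool_pos: [0.537, -0.2189, 0.1557]
tool_rot: [-3.141, -0.003, 2.506]
contact_force: [0.3, 0.0, -0.2]
opening: 0.0643
```

Request:
step_arm --pt "0.7 -0.25 -0.25 0 -1" --pt "0.7 -0.25 -0.25 0 -1" --pt "0.7 -0.25 -0.25 0 -1" --pt "0.7 -0.25 -0.25 0 -1" --pt "0.7 -0.25 -0.25 0 -1" --pt "0.7 -0.25 -0.25 0 -1" --pt "0.7 -0.25 -0.25 0 -1" --pt "0.7 -0.25 -0.25 0 -1" --pt "0.7 -0.25 -0.25 0 -1" --pt "0.7 -0.25 -0.25 0 -1" --pt "0.7 -0.2 -0.1 0 -1" --pt "0.7 0 0 0 -1"

```text
time: 8.3
tool_pos: [0.4693, -0.284, 0.1558]
tool_rot: [-3.139, -0.001, 1.545]
contact_force: [-0.4, 0.5, 0.5]
opening: 0.0639
```

```bash
python3 snap.py 3
```

```text
8.4 [ 0.4698 -0.2838  0.1559] [-3.140e+00 -1.000e-03  1.548e+00] [ 0.2  0.4 -1. ]
```

View pics/t3.png

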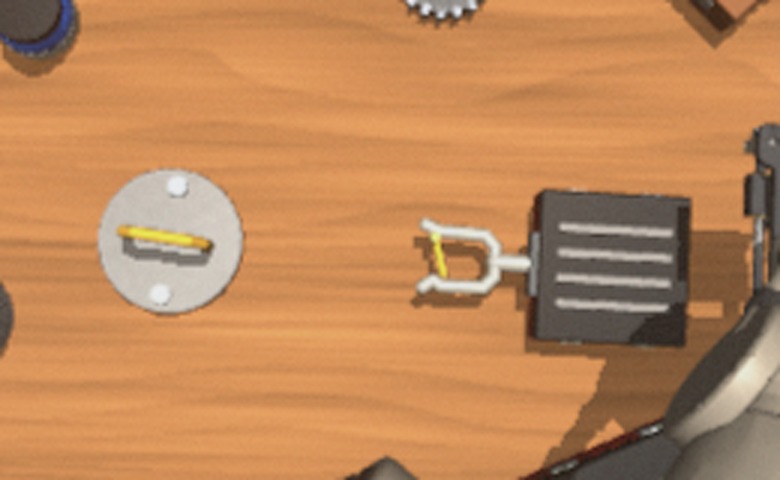

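View pics/s3.png

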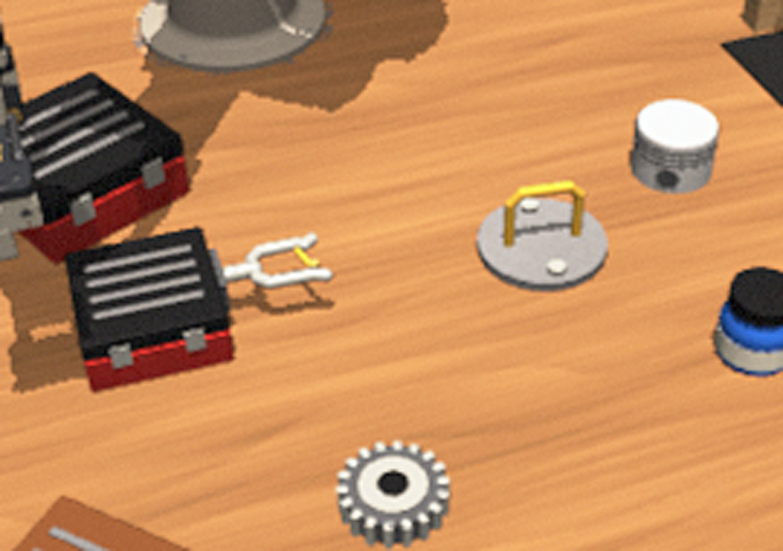

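```bash
cat > casepose.py <<'E'
import sys
from meas import *
def pose(n,gb,hb):
    d=load(f"top{n}.npz"); hs=cv2.cvtColor(d["pixels"],cv2.COLOR_BGR2HSV)
    g=(hs[...,2]>120)&(hs[...,1]<60); b=np.zeros_like(g); b[gb[1]:gb[3],gb[0]:gb[2]]=1
    k,l,s,c=cv2.connectedComponentsWithStats((g&b).astype(np.uint8)); A=[];C=[]
    for i in range(1,k):
        if s[i,4]>40:
            v,u=np.nonzero(l==i); P=np.array([ray(d,a,e,0.057)[:2] for a,e in zip(u,v)],np.float32)
            f=cv2.fitLine(P,cv2.DIST_L2,0,.01,.01).ravel(); A.append(np.degrees(np.arctan2(f[1],f[0]))%180); r=cv2.minAreaRect(P*1000); C.append(np.array(r[0])/1000)
    h=np.mean(A); c=np.mean(C,0); f=np.array([np.cos(np.radians(h)),np.sin(np.radians(h))]); 
    print("bars",len(A),"heading",np.round(A,2),h.round(2),"centre",c.round(4),"throat",(c+.112*f).round(4))
    hk=(hs[...,1]<70)&(hs[...,2]>140); b[:]=0; b[hb[1]:hb[3],hb[0]:hb[2]]=1; v,u=np.nonzero(hk&b)
    P=np.array([ray(d,a,e,0.047)[:2] for a,e in zip(u,v)]); q=(P-c)@np.stack([f,[-f[1],f[0]]],1)
    print("hook in case frame x",np.percentile(q[:,0],[0,1,99,100]).round(4),"y",np.percentile(q[:,1],[0,1,50,99,100]).round(4))
    return c,h,f
if __name__=="__main__":
    pose("0",(385,168,432,212),(338,178,374,212))
    pose("3",(382,198,428,240),(336,198,374,235))
E
python3 casepose.py
```

```text
bars 4 heading [94.33 94.29 94.31 94.58] 94.38 centre [ 0.5427 -0.1913] throat [ 0.5341 -0.0796]
hook in case frame x [0.0814 0.0818 0.1527 0.1531] y [-0.0302 -0.0286  0.0027  0.0257  0.0279]
bars 4 heading [87.93 87.73 87.61 88.64] 87.98 centre [ 0.4729 -0.1839] throat [ 0.4769 -0.0719]
hook in case frame x [0.073  0.0734 0.1536 0.1539] y [-0.03   -0.0279  0.0023  0.0266  0.028 ]
```

Run:
```python
from meas import *
for n in ("scene3","top3"):
    d=load(n+".npz");K=d["camera_matrix"];P=np.linalg.inv(d["pose"])
    for X in ((.4845,.1412,.045),(.4845,.1412,.02),(.4927,.2047,.045),(.4885,.173,.074)):
        c=P[:3,:3]@X+P[:3,3]; print(n,X,(K@c/c[2])[:2].round(1))
d=load("scene3.npz"); hs=cv2.cvtColor(d["pixels"],cv2.COLOR_BGR2HSV)
for v in (190,193,196,199,202): print(v,[(u,*hs[v,u]) for u in range(351,361)])
print([(u,*hs[192,u]) for u in range(374,384)])
cv2.imwrite("pics/leg.png",cv2.resize(d["pixels"][175:215,335:400],None,fx=10,fy=10,interpolation=cv2.INTER_NEAREST))
```

```text
scene3 (0.4845, 0.1412, 0.045) [354.8 194.5]
scene3 (0.4845, 0.1412, 0.02) [354.5 201.8]
scene3 (0.4927, 0.2047, 0.045) [378.4 191.1]
scene3 (0.4885, 0.173, 0.074) [367.3 184.1]
top3 (0.4845, 0.1412, 0.045) [268.3 211.3]
top3 (0.4845, 0.1412, 0.02) [269.2 211.8]
top3 (0.4927, 0.2047, 0.045) [242.  207.4]
top3 (0.4885, 0.173, 0.074) [253.6 208.7]
190 [(351, np.uint8(15), np.uint8(148), np.uint8(238)), (352, np.uint8(14), np.uint8(140), np.uint8(234)), (353, np.uint8(13), np.uint8(132), np.uint8(223)), (354, np.uint8(19), np.uint8(165), np.uint8(226)), (355, np.uint8(23), np.uint8(187), np.uint8(247)), (356, np.uint8(21), np.uint8(191), np.uint8(234)), (357, np.uint8(19), np.uint8(182), np.uint8(185)), (358, np.uint8(18), np.uint8(83), np.uint8(157)), (359, np.uint8(21), np.uint8(25), np.uint8(203)), (360, np.uint8(23), np.uint8(14), np.uint8(243))]
193 [(351, np.uint8(15), np.uint8(10), np.uint8(199)), (352, np.uint8(11), np.uint8(10), np.uint8(207)), (353, np.uint8(17), np.uint8(27), np.uint8(179)), (354, np.uint8(20), np.uint8(171), np.uint8(137)), (355, np.uint8(20), np.uint8(192),
[... 1596 characters left out ...]
np.uint8(17), np.uint8(55), np.uint8(177)), (358, np.uint8(12), np.uint8(12), np.uint8(209)), (359, np.uint8(14), np.uint8(18), np.uint8(208)), (360, np.uint8(12), np.uint8(19), np.uint8(204))]
[(374, np.uint8(14), np.uint8(17), np.uint8(200)), (375, np.uint8(11), np.uint8(14), np.uint8(204)), (376, np.uint8(15), np.uint8(16), np.uint8(187)), (377, np.uint8(16), np.uint8(63), np.uint8(150)), (378, np.uint8(21), np.uint8(199), np.uint8(147)), (379, np.uint8(20), np.uint8(196), np.uint8(164)), (380, np.uint8(19), np.uint8(166), np.uint8(160)), (381, np.uint8(14), np.uint8(121), np.uint8(185)), (382, np.uint8(13), np.uint8(123), np.uint8(217)), (383, np.uint8(13), np.uint8(151), np.uint8(215))]
```

View pics/leg.png

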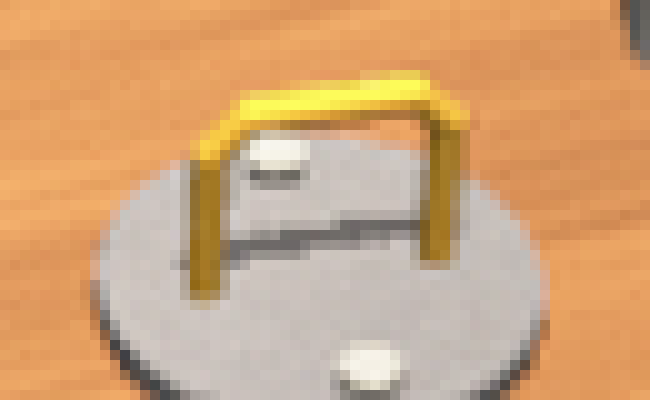

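The leg sits at u≈355 in the scene picture, against a predicted 354.8, so the estimate agrees within about 1 mm. The case already points at the leg at about 88°. Next I go down behind it and push.

Request:
step_arm --pt "0.7 0 0 -0.8 -0.1" --pt "0.7 0 0 -1 0" --pt "0.7 0 0 -1 0" --pt "0.7 0 0 -1 0" --pt "0.7 0 0 -0.6 0" --pt "0.7 0 0 -0.36 0" --pt "0.7 0 0 0 0"

```text
time: 9.1
tool_pos: [0.4699, -0.2835, 0.0361]
tool_rot: [-3.139, -0.002, 1.542]
contact_force: [-0.6, 0.6, 0.8]
opening: 0.0642
```

Request:
step_arm --pt "0.7 0.01 0.3 0 0" --pt "0.7 0.01 0.3 0 0" --pt "0.7 0.01 0.3 0 0" --pt "0.7 0.01 0.2 0 0" --pt "0.7 0.01 0.2 0 0" --pt "0.7 0.01 0.3 0 0" --pt "0.7 0.01 0.3 0 0" --pt "0.7 0.01 0.3 0 0" --pt "0.7 0.01 0.3 0 0" --pt "0.7 0.01 0.3 0 0" --pt "0.7 0.01 0.2 0 0" --pt "0.7 0 0 0 0"

```text
time: 10.3
tool_pos: [0.474, -0.2093, 0.0378]
tool_rot: [3.14, 0.001, 1.541]
contact_force: [0.8, -2.8, 2.2]
opening: 0.0641
```

```bash
python3 snap.py 4
```

```text
10.4 [ 0.4738 -0.2093  0.0376] [3.140e+00 1.000e-03 1.541e+00] [ 0.7 -1.8  1. ]
```

View pics/t4.png

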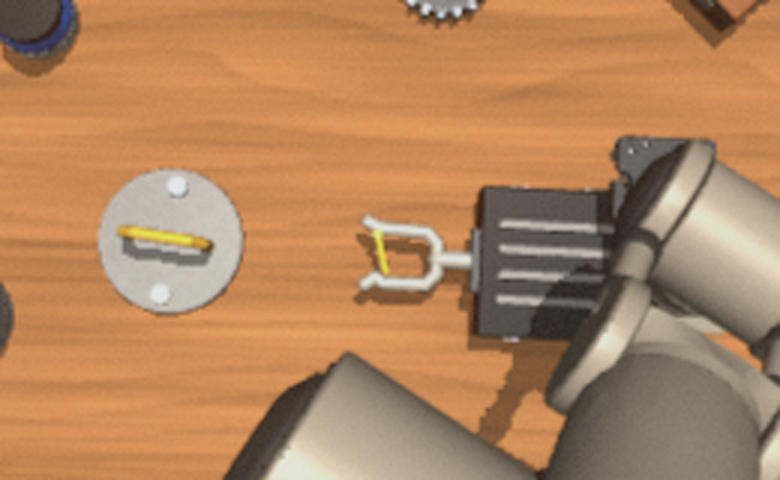

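View pics/s4.png

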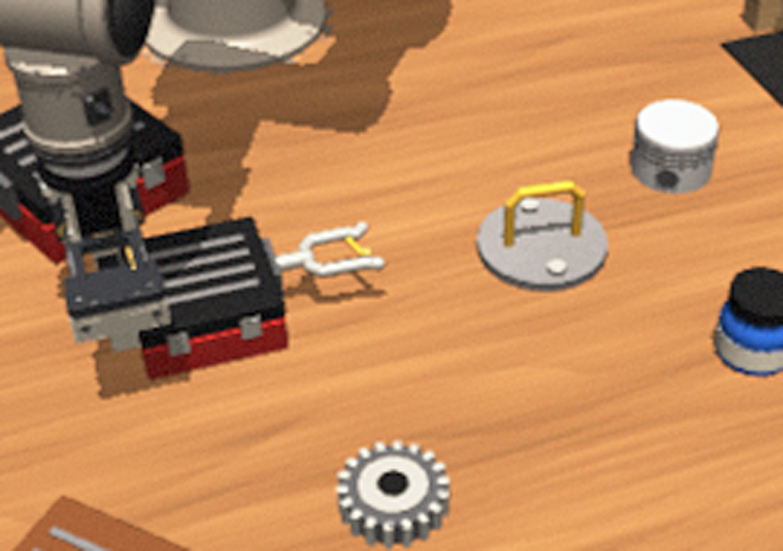

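```bash
cat > hook.py <<'E'
import sys
from meas import *
LEG=np.array([.4845,.1412])
def hook(n,hb,gb=None,h=None):
    d=load(f"top{n}.npz"); hs=cv2.cvtColor(d["pixels"],cv2.COLOR_BGR2HSV)
    b=np.zeros(hs.shape[:2],bool)
    if gb:
        g=(hs[...,2]>100)&(hs[...,1]<60); b[gb[1]:gb[3],gb[0]:gb[2]]=1
        k,l,s,c=cv2.connectedComponentsWithStats((g&b).astype(np.uint8)); A=[]
        for i in range(1,k):
            if s[i,4]>40:
                v,u=np.nonzero(l==i); P=np.array([ray(d,a,e,0.057)[:2] for a,e in zip(u,v)],np.float32)
                f=cv2.fitLine(P,cv2.DIST_L2,0,.01,.01).ravel(); A.append(np.degrees(np.arctan2(f[1],f[0]))%180)
        print("headings",np.round(A,2)); h=h or np.median(A)
    f=np.array([np.cos(np.radians(h)),np.sin(np.radians(h))])
    hk=(hs[...,1]<70)&(hs[...,2]>140); b[:]=0; b[hb[1]:hb[3],hb[0]:hb[2]]=1; v,u=np.nonzero(hk&b)
    P=np.array([ray(d,a,e,0.047)[:2] for a,e in zip(u,v)]); q=(P-LEG)@np.stack([f,[-f[1],f[0]]],1)
    tip=q[:,0].max(); mid=(q[:,1].min()+q[:,1].max())/2+.001
    print("tip x rel leg",tip.round(4),"-> leg at throat x",(-(tip-.042)).round(4),"leg at throat y",(-mid).round(4),"range y",q[:,1].min().round(4),q[:,1].max().round(4))
if __name__=="__main__":
    a=[int(x) for x in sys.argv[2].split(",")]; g=[int(x) for x in sys.argv[3].split(",")] if len(sys.argv)>3 else None
    hook(sys.argv[1],a,g)
E
python3 hook.py 3 336,198,374,235 382,198,428,240; python3 hook.py 4 318,198,356,230 364,200,398,236
```

```text
headings [87.53 87.88 87.78 88.2 ]
tip x rel leg -0.1713 -> leg at throat x 0.2133 leg at throat y 0.0004 range y -0.0303 0.0276
headings [87.7  88.37 88.92 89.4 ]
tip x rel leg -0.1256 -> leg at throat x 0.1676 leg at throat y -0.0018 range y -0.0281 0.0297
```

The case is tracking well, with the leg about 168 mm ahead and under 2 mm off laterally. I keep pushing.

Request:
step_arm --pt "0.7 0.01 0.32 0 0" --pt "0.7 0.01 0.34 0 0" --pt "0.7 0.01 0.34 0 0" --pt "0.7 0.01 0.34 0 0" --pt "0.7 0.01 0.34 0 0" --pt "0.7 0.01 0.34 0 0" --pt "0.7 0.01 0.34 0 0" --pt "0.7 0.01 0.34 0 0" --pt "0.7 0.01 0.34 0 0" --pt "0.7 0.01 0.34 0 0" --pt "0.7 0.01 0.2 0 0" --pt "0.7 0 0 0 0"

```text
time: 11.6
tool_pos: [0.4765, -0.1197, 0.0375]
tool_rot: [3.141, 0.001, 1.541]
contact_force: [0.8, -1.6, 0.5]
opening: 0.064
```

```bash
python3 snap.py 5
```

```text
11.7 [ 0.4762 -0.1197  0.0373] [ 3.141 -0.     1.541] [ 0.7 -1.3  0.6]
```

View pics/t5.png

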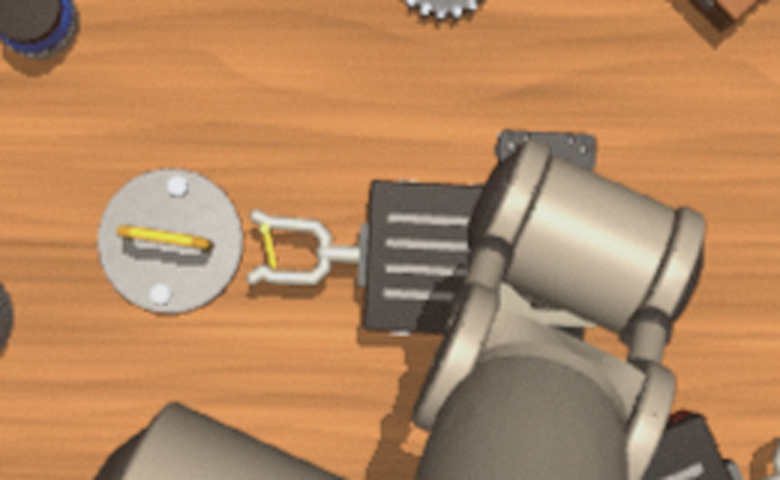

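View pics/s5.png

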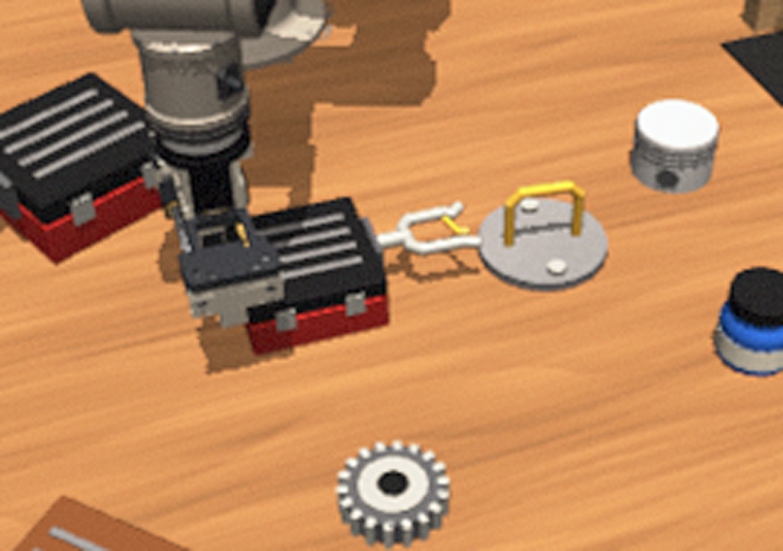

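```bash
python3 hook.py 5 280,198,318,227 326,198,353,233
```

```text
headings [89.8  87.51 88.76 89.39]
tip x rel leg -0.028 -> leg at throat x 0.07 leg at throat y -0.0013 range y -0.0287 0.0293
```

Lateral error is about 1 mm. From the tool position the leg is about 79 mm ahead of the throat point; the 70 mm from vision is contaminated by flange pixels. I now approach slowly.

Request:
step_arm --pt "0.7 0.006 0.2 0 0" --pt "0.7 0.006 0.2 0 0" --pt "0.7 0.006 0.2 0 0" --pt "0.7 0.006 0.2 0 0" --pt "0.7 0.006 0.2 0 0" --pt "0.7 0.006 0.2 0 0" --pt "0.7 0.003 0.1 0 0" --pt "0.7 0.003 0.1 0 0"

```text
time: 12.5
tool_pos: [0.4773, -0.0855, 0.0373]
tool_rot: [3.141, 0.001, 1.541]
contact_force: [-0.4, -7.2, 1.8]
opening: 0.0644
```

Request:
step_arm --pt "0.7 0.002 0.08 0 0" --pt "0.7 0.002 0.08 0 0" --pt "0.7 0.002 0.08 0 0"

```text
time: 12.8
tool_pos: [0.4774, -0.0796, 0.0374]
tool_rot: [3.141, 0.001, 1.541]
contact_force: [-0.2, -7.8, 1.6]
opening: 0.064
```

Request:
step_arm --pt "0.7 0.002 0.08 0 0" --pt "0.7 0.002 0.08 0 0" --pt "0.7 0.002 0.08 0 0"

```text
time: 13.1
tool_pos: [0.4776, -0.074, 0.0374]
tool_rot: [3.141, 0.002, 1.541]
contact_force: [-0.8, -11.7, 1.1]
opening: 0.0642
```

```bash
python3 snap.py 6
```

```text
13.2 [ 0.4776 -0.0738  0.0374] [3.141e+00 2.000e-03 1.541e+00] [ 0.8 -9.   0.4]
```

View pics/t6.png

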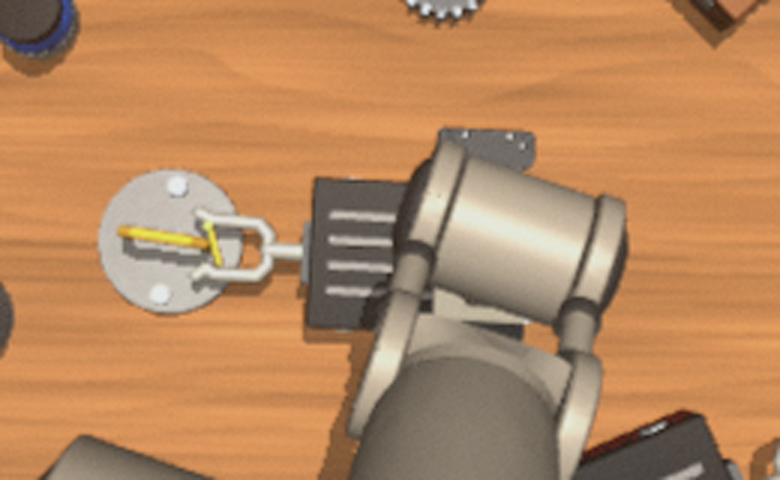

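View pics/s6.png

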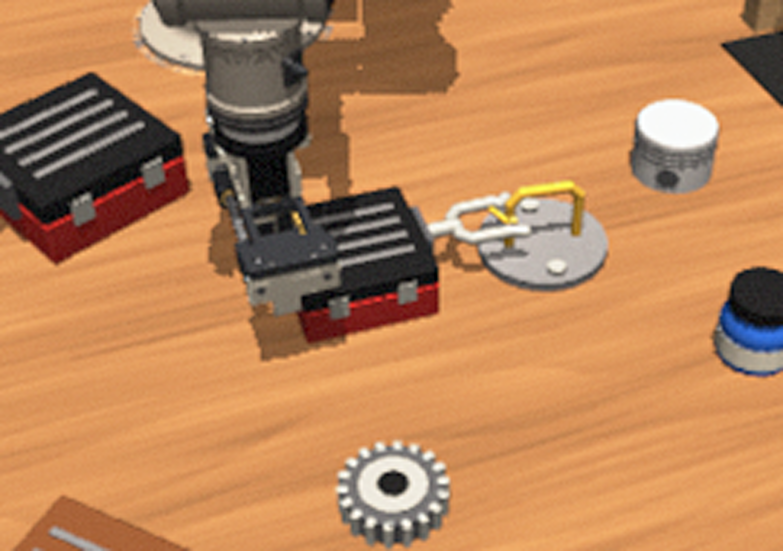

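The leg is in the mouth between the lips, at about (208,245) in the top crop, and is just reaching the gate. I continue in small steps.

Request:
step_arm --pt "0.7 0.002 0.06 0 0" --pt "0.7 0.002 0.06 0 0" --pt "0.7 0.002 0.06 0 0"

```text
time: 13.5
tool_pos: [0.4777, -0.0701, 0.0374]
tool_rot: [3.141, 0.003, 1.541]
contact_force: [-0.5, -14.1, 0.6]
opening: 0.0639
```

Request:
step_arm --pt "0.7 0.002 0.06 0 0" --pt "0.7 0.002 0.06 0 0" --pt "0.7 0.002 0.06 0 0"

```text
time: 13.8
tool_pos: [0.4781, -0.0655, 0.0374]
tool_rot: [3.141, 0.002, 1.541]
contact_force: [1.3, -12.4, -0.3]
opening: 0.0643
```

Request:
step_arm --pt "0.7 0.002 0.06 0 0" --pt "0.7 0.002 0.06 0 0" --pt "0.7 0.002 0.06 0 0"

```text
time: 14.1
tool_pos: [0.4785, -0.0609, 0.0374]
tool_rot: [3.14, 0.002, 1.54]
contact_force: [0.8, -11.4, -1.4]
opening: 0.0641
```

Request:
step_arm --pt "0.7 0.002 0.06 0 0" --pt "0.7 0.002 0.06 0 0"

```text
time: 14.3
tool_pos: [0.4788, -0.0578, 0.0373]
tool_rot: [3.14, 0.002, 1.54]
contact_force: [1.8, -11.2, -0.8]
opening: 0.0643
```

Request:
step_arm --pt "0.7 0.002 0.06 0 0" --pt "0.7 0.002 0.06 0 0"

```text
time: 14.5
tool_pos: [0.4789, -0.0547, 0.0373]
tool_rot: [3.14, 0.002, 1.539]
contact_force: [1.9, -10.0, -0.5]
opening: 0.0641
```

Request:
step_arm --pt "0.7 0.002 0.06 0 0" --pt "0.7 0.002 0.06 0 0"

```text
time: 14.7
tool_pos: [0.4791, -0.0516, 0.0373]
tool_rot: [3.14, 0.002, 1.539]
contact_force: [1.8, -10.1, -0.6]
opening: 0.0642
```

```bash
python3 snap.py 7
```

```text
14.8 [ 0.4789 -0.0513  0.0373] [3.140e+00 1.000e-03 1.539e+00] [ 1.3 -7.5 -0.3]
```

View pics/t7.png

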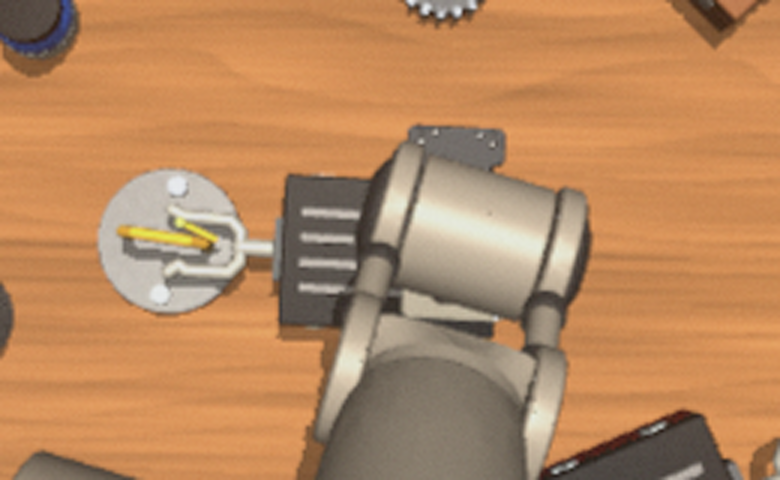

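View pics/s7.png

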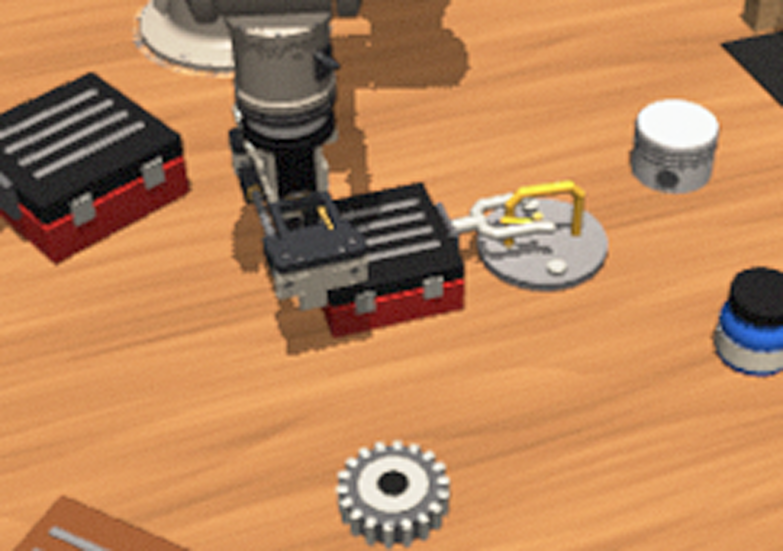

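The gate is well open, the yellow bar running from (172,215) to (212,243), with the leg inside. I continue in fine steps until the snap.

Request:
step_arm --pt "0.7 0.002 0.06 0 0" --pt "0.7 0.002 0.06 0 0"

```text
time: 15.0
tool_pos: [0.4791, -0.0485, 0.0373]
tool_rot: [3.14, 0.001, 1.539]
contact_force: [1.5, -9.4, -1.0]
opening: 0.0642
```

Request:
step_arm --pt "0.7 0.002 0.06 0 0" --pt "0.7 0.002 0.06 0 0"

```text
time: 15.2
tool_pos: [0.4792, -0.0455, 0.0373]
tool_rot: [3.14, 0.001, 1.539]
contact_force: [2.3, -9.4, -1.4]
opening: 0.0647
```

```bash
python3 snap.py 8
```

```text
15.3 [ 0.479  -0.0451  0.0373] [3.14e+00 1.00e-03 1.54e+00] [ 1.9 -7.  -0.6]
```

View pics/t8.png

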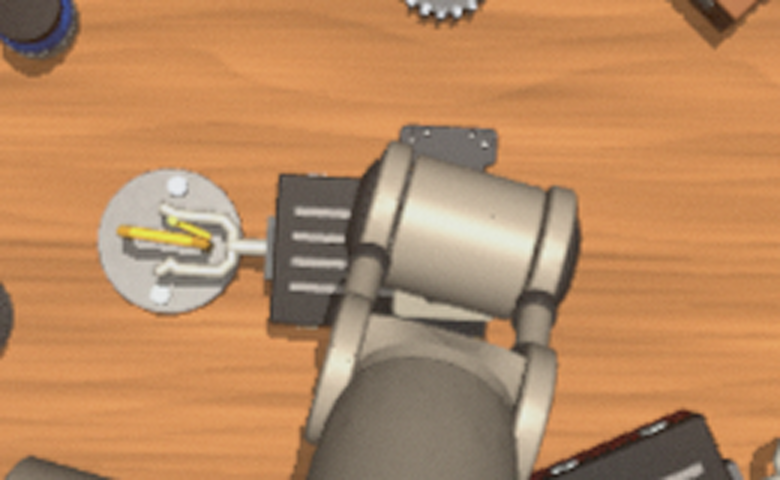

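Request:
step_arm --pt "0.7 0.002 0.05 0 0" --pt "0.7 0.002 0.05 0 0"

```text
time: 15.5
tool_pos: [0.4791, -0.0428, 0.0373]
tool_rot: [3.14, 0.001, 1.539]
contact_force: [1.5, -8.3, 0.2]
opening: 0.0645
```

Request:
step_arm --pt "0.7 0.002 0.05 0 0" --pt "0.7 0.002 0.05 0 0"

```text
time: 15.7
tool_pos: [0.479, -0.04, 0.0373]
tool_rot: [3.141, 0.001, 1.54]
contact_force: [1.5, -5.2, -0.6]
opening: 0.0642
```

```bash
python3 snap.py 9
```

```text
15.8 [ 0.4791 -0.0398  0.0373] [3.14 0.   1.54] [ 2.  -5.1  0.7]
```

View pics/t9.png

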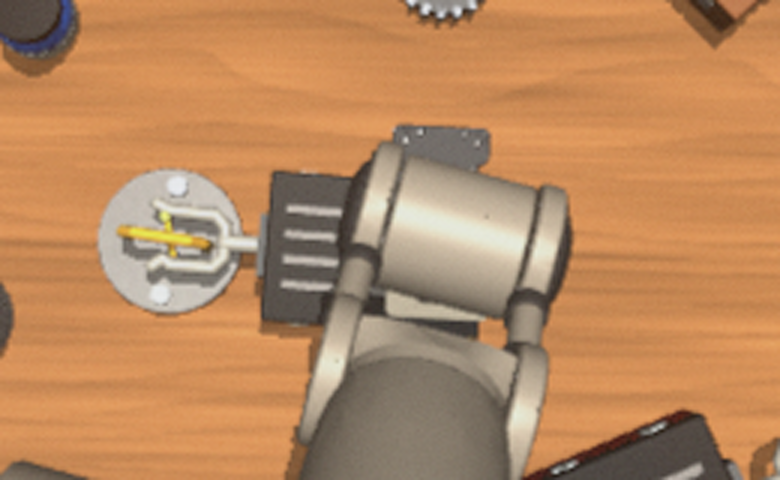

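The gate now lies straight across the mouth at about (170,215-255) behind the leg, and the push force has dropped. I back off, lift, and look.

Request:
step_arm --pt "0.7 0 -0.3 0 0" --pt "0.7 0 -0.6 0 0" --pt "0.77 0 0 1 0" --pt "0.77 0 0 1 0" --pt "0.77 0 0 1 0" --pt "0.77 0 0 1 0" --pt "0.77 0 0 0.5 0" --pt "0.77 0 -1 0 0" --pt "0.77 0 -1 0 0" --pt "0.77 0 -1 0 0" --pt "0.77 0 -0.5 0 0" --pt "0.77 0 0 0 0"

```text
time: 17.0
tool_pos: [0.4782, -0.1502, 0.1494]
tool_rot: [-3.141, -0.001, 1.538]
contact_force: [-0.4, 0.9, 0.7]
opening: 0.0708
```

```bash
python3 snap.py 10
python3 - <<'E'
from h import *
d=load("top10.npz")["pixels"]; cv2.imwrite("pics/z10.png",cv2.resize(d[180:245,228:318],None,fx=8,fy=8,interpolation=cv2.INTER_CUBIC))
d=load("scene10.npz")["pixels"]; cv2.imwrite("pics/y10.png",cv2.resize(d[165:250,280:400],None,fx=6,fy=6,interpolation=cv2.INTER_CUBIC))
E
```

```text
17.1 [ 0.4781 -0.1485  0.1494] [-3.141e+00 -1.000e-03  1.540e+00] [ 0.2  0.7 -1.1]
```

View pics/z10.png

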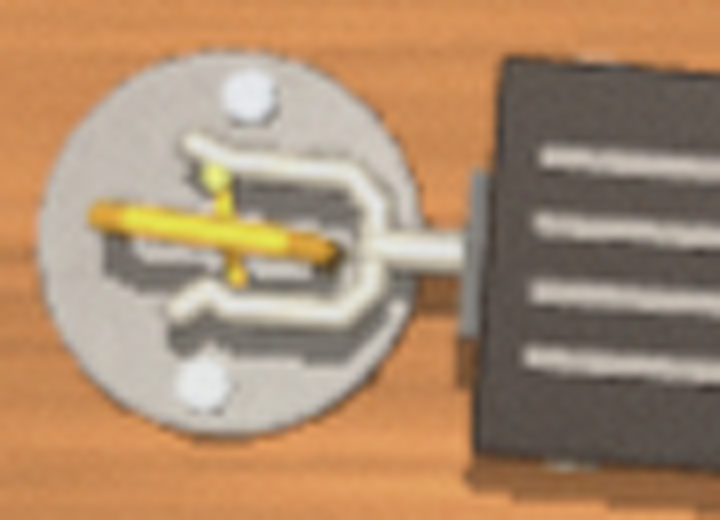

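View pics/y10.png

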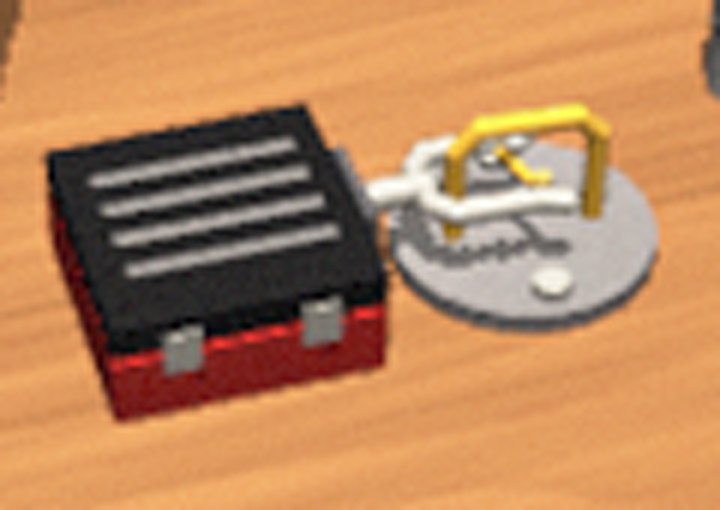

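View pics/t10.png

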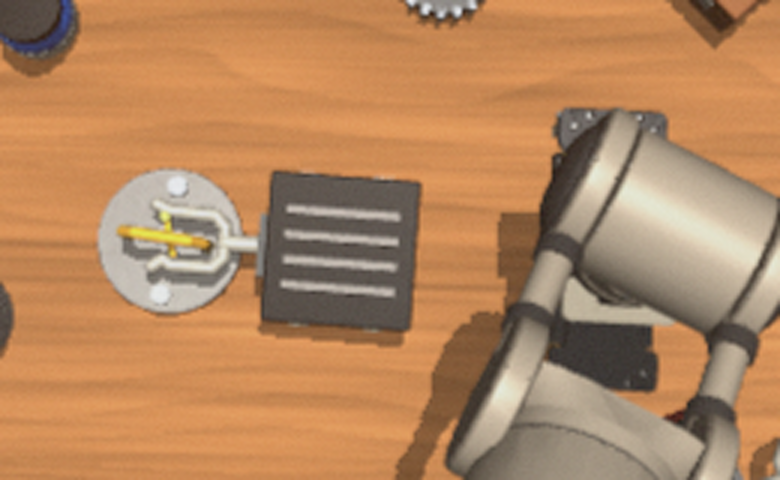

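Both views show the gate closed beyond the leg. In the top zoom it crosses at (215-240, 175-280) and the leg is at (330,250), inside the hook. I measure the pose for the pull.

Run:
```python
from casepose import *
c,h,f=pose("10",(292,195,337,232),(252,195,285,225))
n=np.array([-f[1],f[0]]); LEG=np.array([.4845,.1412]); t=c+.112*f
print("leg in throat",((LEG-t)@f).round(4),((LEG-t)@n).round(4))
for k in (.0695,.0755): print("tool at case x",k,(c+k*f).round(4))
print("yaw want",np.radians(h))
```

```text
bars 4 heading [86.85 86.84 87.1  86.82] 86.9 centre [0.4822 0.0333] throat [0.4883 0.1451]
hook in case frame x [0.0696 0.0721 0.1481 0.15  ] y [-0.0368 -0.0358 -0.0044  0.036   0.0369]
leg in throat -0.0041 0.0036
tool at case x 0.0695 [0.486  0.1027]
tool at case x 0.0755 [0.4863 0.1087]
yaw want 1.5167261
```

Request:
step_arm --pt "0.77 0.03 0.7 0 -0.29" --pt "0.77 0.03 1 0 0" --pt "0.77 0.03 1 0 0" --pt "0.77 0.03 1 0 0" --pt "0.77 0.03 1 0 0" --pt "0.77 0.03 1 0 0" --pt "0.77 0.03 1 0 0" --pt "0.77 0.03 1 0 0" --pt "0.77 0.03 1 0 0" --pt "0.77 0.03 1 0 0" --pt "0.77 0.03 0.6 0 0" --pt "0.77 0 0 0 0"

```text
time: 18.3
tool_pos: [0.486, 0.111, 0.1496]
tool_rot: [-3.141, -0.001, 1.521]
contact_force: [-1.1, -0.9, 0.4]
opening: 0.0707
```

Request:
step_arm --pt "0.77 0 0 0 0"

```text
time: 18.4
tool_pos: [0.4862, 0.109, 0.1496]
tool_rot: [-3.141, 0.0, 1.52]
contact_force: [0.4, -0.2, -1.0]
opening: 0.0706
```

Request:
step_arm --pt "0.77 0 0 -0.8 0" --pt "0.77 0 0 -0.8 0" --pt "0.77 0 0 -0.8 0" --pt "0.77 0 0 -0.6 0" --pt "0.77 0 0 -0.5 0" --pt "0.77 0 0 -0.4 0" --pt "0.77 0 0 -0.28 0" --pt "0.77 0 0 0 0"

```text
time: 19.2
tool_pos: [0.4864, 0.1081, 0.0446]
tool_rot: [-3.14, 0.0, 1.517]
contact_force: [0.5, -0.3, -0.2]
opening: 0.0705
```

```bash
python3 snap.py 11
```

```text
19.3 [0.4871 0.1082 0.0455] [ 3.141 -0.     1.517] [-0.5  0.   0.3]
```

View pics/s11.png

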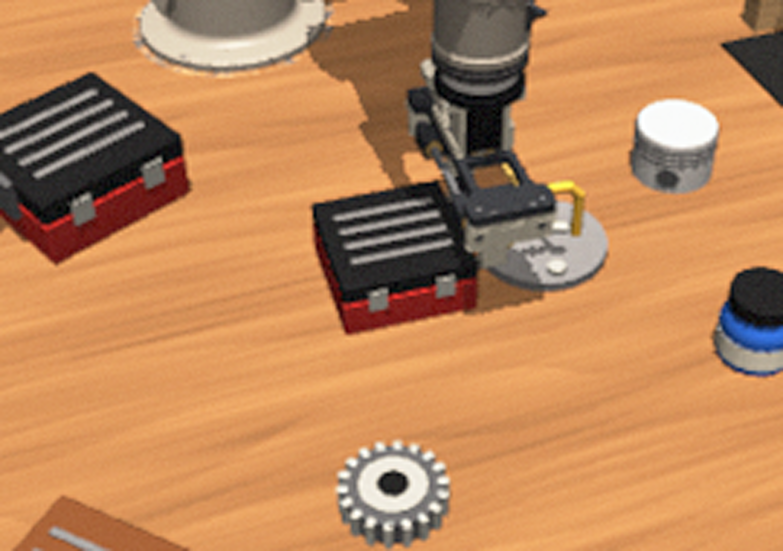

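View pics/t11.png

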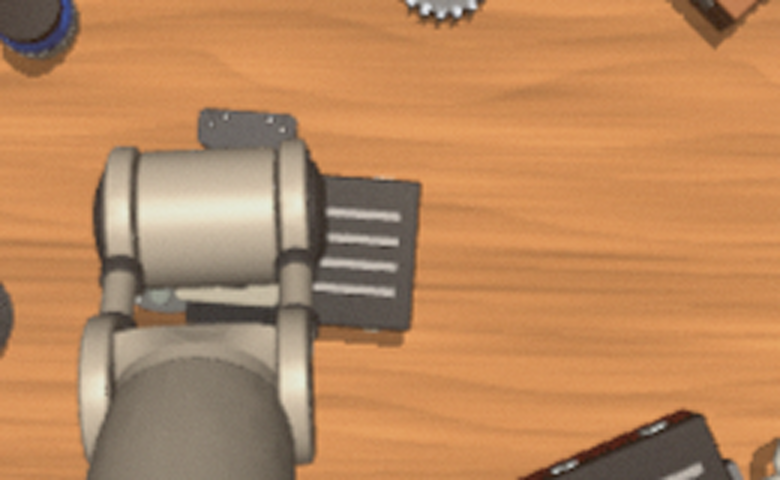

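Request:
step_arm --pt "0.77 -0.005 -0.1 0 0" --pt "0.77 -0.005 -0.1 0 0" --pt "0.77 -0.005 -0.1 0 0"

```text
time: 19.6
tool_pos: [0.4868, 0.1014, 0.0457]
tool_rot: [3.14, -0.001, 1.517]
contact_force: [1.0, 7.7, 1.2]
opening: 0.0706
```

Request:
step_arm --pt "0.77 -0.004 -0.08 0 0" --pt "0.77 -0.004 -0.08 0 0" --pt "0.77 -0.004 -0.08 0 0"

```text
time: 19.9
tool_pos: [0.4865, 0.0957, 0.0458]
tool_rot: [3.14, -0.002, 1.517]
contact_force: [0.1, 6.8, 2.6]
opening: 0.0707
```

Request:
step_arm --pt "0.77 -0.004 -0.06 0 0" --pt "0.77 -0.004 -0.06 0 0"

```text
time: 20.1
tool_pos: [0.4863, 0.0928, 0.0458]
tool_rot: [3.14, -0.002, 1.517]
contact_force: [1.1, 7.3, 2.0]
opening: 0.0703
```

Request:
step_arm --pt "0.77 -0.004 -0.06 0 0" --pt "0.77 -0.004 -0.06 0 0"

```text
time: 20.3
tool_pos: [0.4861, 0.0897, 0.0457]
tool_rot: [3.14, -0.002, 1.517]
contact_force: [0.1, 7.4, 1.6]
opening: 0.0706
```

Request:
step_arm --pt "0.77 -0.002 -0.04 0 0" --pt "0.77 -0.002 -0.04 0 0"

```text
time: 20.5
tool_pos: [0.486, 0.0877, 0.0458]
tool_rot: [3.14, -0.002, 1.517]
contact_force: [-0.4, 8.3, 1.6]
opening: 0.0703
```

Request:
step_arm --pt "0.77 -0.002 -0.04 0 0" --pt "0.77 -0.002 -0.04 0 0"

```text
time: 20.7
tool_pos: [0.4859, 0.0858, 0.0457]
tool_rot: [3.14, -0.002, 1.517]
contact_force: [-0.2, 6.9, 1.8]
opening: 0.0708
```

Request:
step_arm --pt "0.77 -0.002 -0.03 0 0"

```text
time: 20.8
tool_pos: [0.4859, 0.085, 0.0458]
tool_rot: [3.14, -0.002, 1.517]
contact_force: [0.5, 8.1, 2.4]
opening: 0.0708
```

Request:
step_arm --pt "0.77 -0.002 -0.03 0 0"

```text
time: 20.9
tool_pos: [0.4858, 0.0843, 0.0458]
tool_rot: [3.14, -0.002, 1.517]
contact_force: [1.0, 7.0, 1.4]
opening: 0.0708
```

Request:
step_arm --pt "0.77 -0.002 -0.03 0 0"

```text
time: 21.0
tool_pos: [0.4858, 0.0838, 0.0457]
tool_rot: [3.14, -0.002, 1.517]
contact_force: [1.4, 10.8, 1.6]
opening: 0.0709
```

Request:
step_arm --pt "0.77 -0.002 -0.03 0 0"

```text
time: 21.1
tool_pos: [0.4858, 0.0835, 0.0458]
tool_rot: [3.14, -0.003, 1.516]
contact_force: [0.9, 15.0, 0.6]
opening: 0.0708
```

Request:
step_arm --pt "0.77 -0.002 -0.03 0 0"

```text
time: 21.2
tool_pos: [0.4858, 0.0833, 0.0458]
tool_rot: [3.14, -0.004, 1.516]
contact_force: [1.2, 17.9, 0.7]
opening: 0.0708
```

Request:
step_arm --pt "0.77 -0.002 -0.03 0 0"

```text
time: 21.3
tool_pos: [0.4858, 0.0831, 0.0458]
tool_rot: [3.14, -0.005, 1.516]
contact_force: [2.9, 21.3, 1.1]
opening: 0.0706
```

Request:
step_arm --pt "0.77 0 0 0 0" --pt "0.77 0 0 0 0"

```text
time: 21.5
tool_pos: [0.4858, 0.0831, 0.0458]
tool_rot: [3.14, -0.004, 1.516]
contact_force: [1.8, 18.6, 0.3]
opening: 0.0704
```

Request:
step_arm --pt "0.77 0 0 0 0" --pt "0.77 0 0 0 0"

```text
time: 21.7
tool_pos: [0.4858, 0.0831, 0.0458]
tool_rot: [3.14, -0.004, 1.516]
contact_force: [2.0, 18.1, 0.3]
opening: 0.0706
```

Request:
step_arm --pt "0.77 0 0 0 0" --pt "0.77 0 0 0 0"

```text
time: 21.9
tool_pos: [0.4858, 0.0831, 0.0458]
tool_rot: [3.14, -0.004, 1.516]
contact_force: [1.5, 18.6, 2.0]
opening: 0.0706
```

```bash
python3 snap.py 12
```

```text
22.0 [0.4858 0.0832 0.0458] [ 3.14  -0.004  1.516] [ 1.5 17.9  1. ]
```

View pics/t12.png

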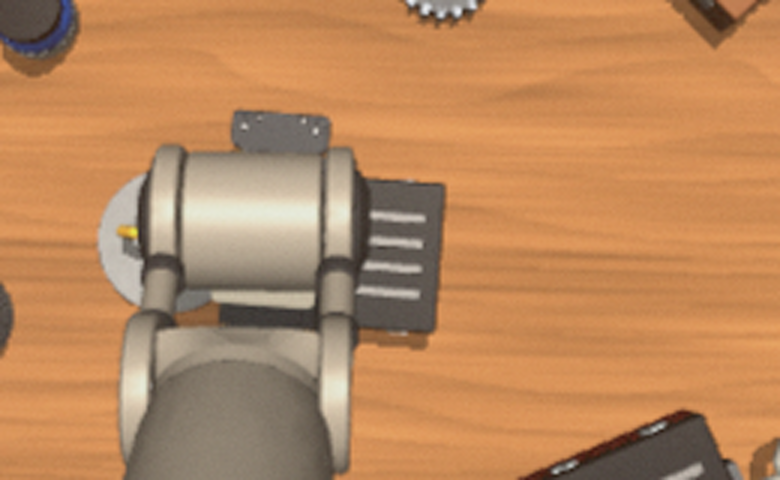

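View pics/s12.png

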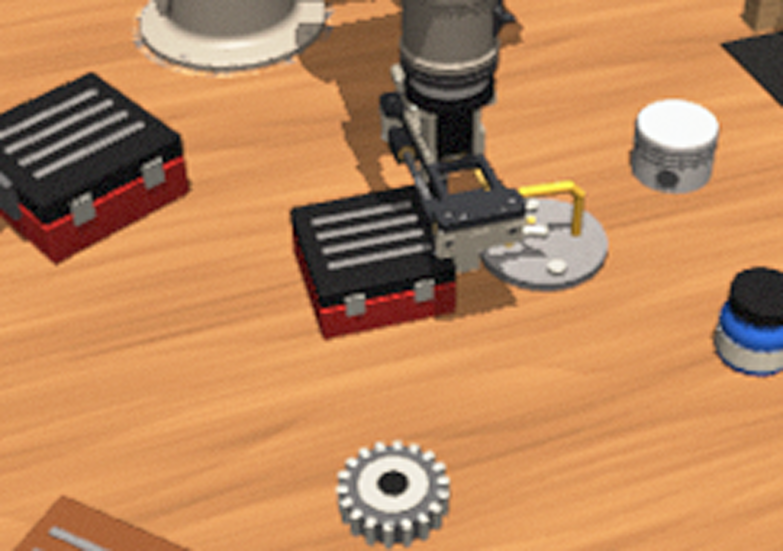

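The pull held at 18.3 ± 0.3 N on the tool for over 0.6 s. After 1 to 5 N of sliding friction that leaves about 13 to 17 N on the ring. Travel puts the leg at about +15.5 mm, against the shut gate. I release forward and lift.

Request:
step_arm --pt "0.77 0.003 0.06 0 0" --pt "0.77 0.003 0.06 0 0" --pt "0.77 0.005 0.1 0 0" --pt "0.77 0.005 0.1 0 0" --pt "0.77 0 0 0 0"

```text
time: 22.5
tool_pos: [0.4857, 0.0884, 0.0452]
tool_rot: [3.142, 0.0, 1.518]
contact_force: [-0.4, 0.4, 0.0]
opening: 0.0709
```

Request:
step_arm --pt "0.77 0 0 0.3 0" --pt "0.77 0 0 0.6 0" --pt "0.77 0 0 1 0" --pt "0.77 0 0 1 0" --pt "0.77 0 0 1 0" --pt "0.77 0 0 1 0" --pt "0.77 0 0 1 0" --pt "0.77 -0.4 -1 0 0" --pt "0.77 -0.4 -1 0 0" --pt "0.77 -0.4 -1 0 0" --pt "0.77 -0.4 -1 0 0" --pt "0.77 -0.4 -1 0 0"

```text
time: 23.7
tool_pos: [0.4351, -0.0377, 0.1933]
tool_rot: [3.141, 0.0, 1.518]
contact_force: [0.1, 0.2, 0.3]
opening: 0.0706
```

Request:
step_arm --pt "0.77 0 -1 0 0" --pt "0.77 0 -1 0 0" --pt "0.77 0 -1 0 0" --pt "0.77 0 -1 0 0" --pt "0.77 0 -1 0 0" --pt "0.77 0 -1 0 0" --pt "0.77 0 0 0 0" --pt "0.77 0 0 0 0"

```text
time: 24.5
tool_pos: [0.4353, -0.1867, 0.1929]
tool_rot: [-3.141, -0.0, 1.516]
contact_force: [-0.7, -0.0, 0.1]
opening: 0.0708
```

```bash
python3 snap.py 13;  python3 - <<'E'
from h import *
d=load("top13.npz")["pixels"]; cv2.imwrite("pics/z13.png",cv2.resize(d[180:245,228:318],None,fx=8,fy=8,interpolation=cv2.INTER_CUBIC))
d=load("scene13.npz")["pixels"]; cv2.imwrite("pics/y13.png",cv2.resize(d[165:250,280:400],None,fx=6,fy=6,interpolation=cv2.INTER_CUBIC))
from casepose import *
c,h,f=pose("13",(298,195,345,232),(255,195,294,225))
n=np.array([-f[1],f[0]]); LEG=np.array([.4845,.1412]); t=c+.112*f
print("leg in throat",((LEG-t)@f).round(4),((LEG-t)@n).round(4))
E
```

```text
24.6 [ 0.4355 -0.1859  0.1929] [-3.141 -0.     1.518] [-0.7  0.4 -0.3]
bars 4 heading [87.06 86.84 86.81 87.02] 86.93 centre [0.4811 0.0142] throat [0.4871 0.1261]
hook in case frame x [0.067  0.0696 0.1607 0.1618] y [-0.0369 -0.0358 -0.0014  0.0348  0.0363]
leg in throat 0.015 0.0034
```

View pics/z13.png

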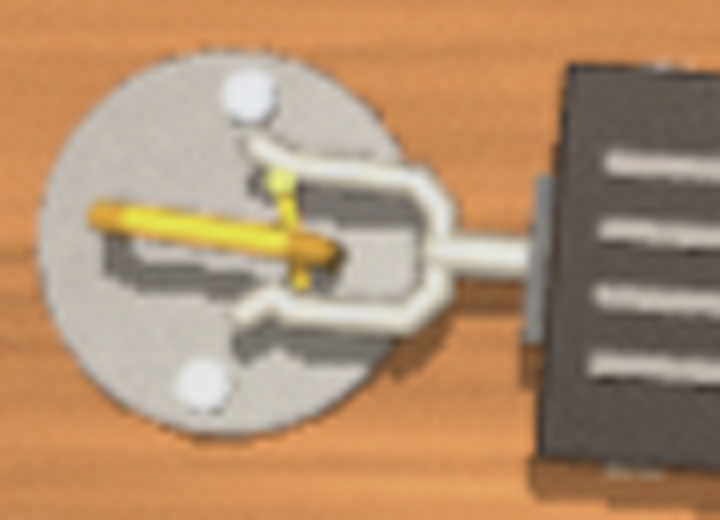

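View pics/y13.png

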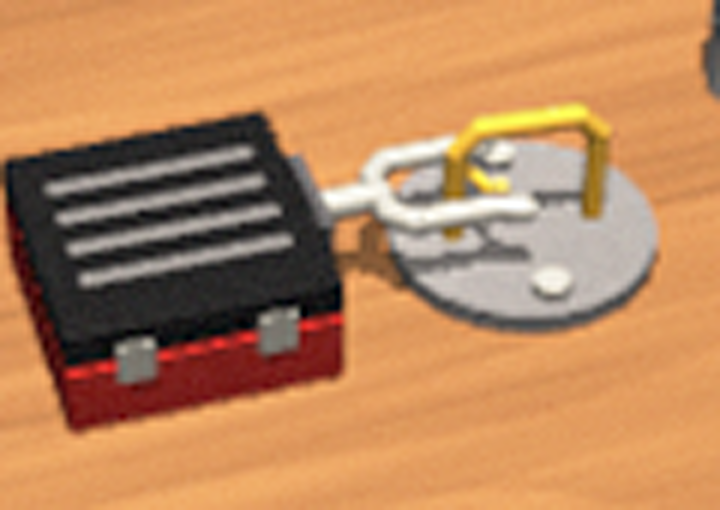

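Both views show the leg inside the hook, resting against the shut gate. The leg measures +15.0 mm in x and +3.4 mm in y in the throat frame. The case lies flat and the gripper is clear with zero force. I hand in.

```bash
python3 -c "
from cell import hand_in
print(hand_in())"
```

```text
the job is handed in; nothing more can be done
None
```

The red case is hitched to the anchor and the job was handed in at about 24.6 s; `hand_in()` gives no verdict.

**What I did:**
- I pushed the smaller red case sideways about 70 mm to line it up with the ring.
- I pushed it from behind until the gate opened and snapped shut behind the near leg.
- I then straddled the hook with the fingers and pulled the case straight back for over 0.6 s.
- I let go, lifted clear, and moved the arm away.

**Pull force:** the tool read about 18.3 N during the hold, with one 21.3 N reading just before it. Allowing for the stated 1–5 N of sliding friction, about 13–17 N reached the ring. That is an inference, since the ring force is not measured directly. While the case slid the tool read nearer 7 N, which would put the ring at about 11 N, still over 9.

**Last checks:**
- **Catch:** both cameras showed the gate shut, with the leg at x +15.0 mm and y +3.4 mm in the throat frame.
- **Clearance:** the case looked flat, nothing was touching the robot, and the tool force was about zero.
- **Bystanders:** the piston, jar and gear looked unmoved in the scene views, but I did not re-measure their positions.

**One disagreement:** just after the snap, vision put the case about 3.5 mm further forward than the tool position implied. An earlier vision reading of the hook tip was also about 9 mm off because flange pixels got in, so I used the tool position there.

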